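# Index the pour-over spout to the first cup

### The job

Get the pour-over brewer ready for its first cup: turn the selector on the control box to the green dot and take your hand off it, and only then pull up the red lock plunger on the blue sliding section of the rail, slide the section along to the very next hole so that its spout comes to the first cup, and let the pin drop fully home there. Do not slide past that hole and do not knock the cups about. Finish while still holding the red plunger knob with the pin fully home: do not let go of it at the end.

Things in the scene. Friction and masses are not known exactly. Their poses are not given: they have to be found in the camera images.
- station: The brewer's fixed frame: black base plate 190 x 380 x 12 mm. Origin on the work surface below the middle of the rail; y along the rail, z up, drip tray with cups on the +x side. The rail is a 28 mm square aluminium tube, 352 mm long, top face 108 mm above the surface, on two end posts. Four 12 mm holes in its top face at y = -105, -35, +35, +105 mm; the section starts locked in the first (-105).
- next_hole (a point): Centre of the second hole (station y = -35 mm), where the section must go, at the tube's top face, 108 mm above the surface: a black 12 mm disc.
- plunger_grip (a point): Centre of the red plunger knob on top of the blue section: round, upright, 26 mm in diameter (top rim 30 mm), 36 mm high, from 129 to 165 mm above the surface when home. The point is on its axis, 18 mm above its underside (147 mm above the surface when home); it moves with the section and rises with the plunger. Below it a bush, 18 mm across, stands on the section.
- plunger (a joint): Pull of the plunger, m, straight up: 0 = pin fully home in a hole, 0.016 = fully up. A spring draws it down, 4 N at home, 9 N fully up. The 8 mm round-ended pin sits 10 mm deep with 2 mm play either way: above 0.011 the section slides freely. Let go between holes it rides on the tube at 0.010 and drops in over a hole.
- section (a joint): Position of the blue section, a sleeve on the rail (42 mm across, 66 mm along it, top 114 mm above the surface, a steel spout 85 mm out to +x), m along station +y: 0 = first hole (start), 0.07 = next hole, 0.14 and 0.21 = those beyond. Sliding takes about 3 N.
- console: The grey control box, 150 x 160 x 55 mm, fixed; origin at the centre of its underside, z up; the selector's axis is vertical through it. On its black top five coloured dots (13 mm) stand in an arc 42 mm from the axis: white, yellow, blue, green, orange, at 0.90, 0.45, 0, -0.45, -0.90 rad from the box's +x (anticlockwise positive, seen from above).
- green_dot (a point): Centre of the green dot on the panel, 57 mm above the surface.
- dial_grip (a point): The selector's grip bar, on its axis, 85 mm above the surface, 10 mm below the bar's top. The bar is 46 mm long, 14 mm thick, 34 mm high (61 to 95 mm above the surface), over a 44 mm disc; a white line on top marks its pointing half. Take the bar's direction from the joint value; the point's x axis lies 0.90 rad clockwise of it.
- dial (a joint): Selector angle, rad, growing clockwise from above, stops at 0 and 1.8. The white line points 0.90 - angle from the box's +x (anticlockwise positive). Clicks at 0 white, 0.45 yellow, 0.90 blue, 1.35 green, 1.80 orange; let go, it springs into the nearest. Turning takes up to about 0.15 N m. It starts anywhere from 0 to 1.05, maybe between clicks, and may jump to a click when touched.
- cup1: white cup 1 (handled mug, 58 mm across, 55 mm high, origin at the centre of its underside), loose on the brewer's drip tray beside hole 2, clear of everything that has to be handled
- cup2: white cup 2 (handled mug, 58 mm across, 55 mm high, origin at the centre of its underside), loose on the brewer's drip tray beside hole 3, clear of everything that has to be handled
- cup3: white cup 3 (handled mug, 58 mm across, 55 mm high, origin at the centre of its underside), loose on the brewer's drip tray beside hole 4, clear of everything that has to be handled

How it is judged:
By the outcome, as a careful person would: the job done as asked, in the order asked, and still so for the second after the job is handed in, while the arm keeps its last pose, push and grip.
It also fails if it takes over 48 s, if anything falls off the work surface, if the arm or the gripper's body presses on something with over 40 N, if the wrist force passes 120 N, or if a joint passes its speed limit or range.

### The arm

A 6-joint arm with a two-finger parallel gripper is mounted at the origin on the work surface. World frame = base frame: x ahead of the robot, y to its left, z up, the work surface at z = 0. Lengths are in m, angles in degrees, forces in N, time in s.
With the tool pointing down it reaches from about 0.25 to 0.725 m from the base axis. Payload 9.7 kg.
Tool frame: the origin (TCP) lies at the very end of the fingers, on their centre line; the grasp point (between the pads) lies 19 mm behind it; z points along the fingers, y is the direction in which the jaws open and shut (so a half turn about z gives the same grasp; the last joint's range is limited). The gripper opens to 85 mm and grips with 20 to 120 N. Pads are 22 mm wide; open, the fingers measure 114 mm over their backs; the gripper's body (76 mm by 85 mm) begins 54 mm behind the grasp point. The pads swing forward as they close: fully open they stand 13 mm farther back than shut.
Start: joints at [76.719, 4.979, 10.078, 95.1, 0, 90], TCP at [0.126, 0.535, 0.231] pointing down, gripper open.
Joint ranges: [-179.16, 179.16], [-48.56, 103.87], [-65.8, 70.77], [-126.05, 130.52], [-82.76, 87.17], [-180, 180]. Speed limits (degrees/s): [127.2, 127.2, 147.25, 180, 180, 180].

### API

Orientations are given as [roll, pitch, yaw] about the fixed x, y, z axes, in that order (R = Rz(yaw) Ry(pitch) Rx(roll)).
In Python, from workcell import bot gives the robot as it stands.
- The arm moves only by the shell command python3 -m pendant 'ROWS' [FORCE]. ROWS is JSON, a list that holds one entry, the list of rows, each a list of 7 numbers: the shift along the tool's x, y, z in cm, then the turn, a rotation vector about the tool's x, y, z in rad, then the opening in per cent of the stroke, from 0 (shut) to 100 (fully open). In form: [[[dx, dy, dz, ax, ay, az, gripper], ...]]. A call has 1 to 5 rows; each row shifts and turns the pose as measured when the row begins, along the tool's axes as they then stand; what a row does not reach is not made up. A row lasts 1/12 s, in which the tool goes at most 41.7 mm and 7.16 degrees, less where a joint would pass 70% of its speed; a pose out of reach is approached as far as the arm can. A call with a gripper value outside its range is refused whole. The fingers move at their own pace and stop on an object; FORCE is the grip in N (left out, the last holds). Time passes only in rows, so rows that do not move let the fingers close. It gives the time, the measured TCP pose, the force and the opening at its end, in the units of the state.
- bot.get_obs(): the state, without advancing time (a new reading comes with each control period).
- bot.camera(name): name is "scene" or "top"; returns the picture (420x560x3 uint8, red, green, blue); there is no depth.
- bot.get_calibration(name): a dict with "intrinsics" (3x3 intrinsics, pixels), "pose" (4x4, takes a point from camera to world coordinates). Camera axes: x right, y down, z forward; pixel columns grow to the right and rows downward; lengths in m; the calibration is good to about 2 mm. A picture is of the moment at which its call begins. get_calibration takes no time and is no camera call.
- bot.job_done(): hands the job in, once; it reports no verdict.
Trained networks look in the newest picture that a camera, given by its name, has taken for a name from the list of things; names that differ only in an ending like _2 or _b are one class to them, and where a whole thing is asked for, a point or a joint stands for the part that bears it (a point fixed in the world has none). Each returns a list of dicts, best first, with "confidence" (0 to 1); they miss things now and then, are a little off and sometimes report something else, mostly with a low value. They report only what shows in the picture. A call takes as long as a camera call.
- bot.masks_of(camera, thing): "pixels" (420x560 bool, what is visible of it) and "extent" ([left, top, right, bottom] in pixels, round what is visible of it).
- bot.mark_of(camera, thing): "uv" ([column, row] in pixels: a listed point, or the origin of a listed thing).
The state is a dict: "time": time; "q": joint angles; "qd": joint speeds; "joint_efforts": joint torques, N m; "ee_pos": TCP position; "tcp_rot": TCP orientation; "wrist_force": force on the tool from outside, world axes, zero at the start; "torque": the same for the moment, N m; "opening": finger opening in m.
Only numpy, scipy, OpenCV 4.12 (cv2) and the standard library are available. Lean on these libraries where they do the work, as an engineer would, in place of code of your own. Each camera call takes 0.05 s, during which the arm holds its last target. There are 200 camera calls.

## Working session

There is one attempt and no reset: what is moved stays moved. The work goes in short steps, Python scripts to look and compute and a shell command to move; the robot and the scene stay as the last step left them, time stands still between calls to the robot, and variables do not carry over. Pictures are saved under pics/ and viewed, about 8 in all and at most 12, crops included, and the job is handed in when it is done.

```bash
ls; mkdir -p pics; cat > h.py <<'E'
import numpy as np, cv2
from workcell import bot
from scipy.spatial.transform import Rotation as R
def ray(cam,uv):
    c=bot.get_calibration(cam);K=np.array(c["intrinsics"]);T=np.array(c["pose"])
    d=T[:3,:3]@np.linalg.inv(K)@[uv[0],uv[1],1];return T[:3,3],d
def at_z(cam,uv,z):
    o,d=ray(cam,uv);return o+d*(z-o[2])/d[2]
def proj(cam,p):
    c=bot.get_calibration(cam);K=np.array(c["intrinsics"]);T=np.linalg.inv(np.array(c["pose"]))
    q=K@(T[:3,:3]@np.array(p)+T[:3,3]);return q[:2]/q[2]
def tool(dp): # world shift (m) -> tool cm
    s=bot.get_obs();return R.from_euler('xyz',s["tcp_rot"],degrees=True).inv().apply(dp)*100
def save(cam,name,im=None):
    im=bot.camera(cam) if im is None else im
    cv2.imwrite(f"pics/{name}.png",im[:,:,::-1]);return im
E
python3 - <<'E'
from h import *
np.set_printoptions(precision=3,suppress=True)
s=bot.get_obs();print(s)
Z={"next_hole":.108,"plunger_grip":.147,"green_dot":.057,"dial_grip":.085,"console":0,"station":0,"cup1":0}
for c in("scene","top"):
    save(c,c+"0")
    for k,z in Z.items():
        r=bot.mark_of(c,k)
        for m in r[:2]:print(c,k,round(m["confidence"],2),np.array(m["uv"]),at_z(c,m["uv"],z))
a=cv2.imread("pics/scene0.png");b=cv2.imread("pics/top0.png")
E
```

```text
pics
{'time': 0.0, 'q': array([76.72 ,  5.01 , 10.034, 95.1  , -0.001, 89.999]), 'qd': array([ 0.015,  0.018, -0.041,  0.051, -0.069, -0.038]), 'joint_efforts': array([ -0.003, -52.039,  46.48 ,   0.016,  -0.   ,  -0.   ]), 'ee_pos': array([0.126, 0.535, 0.231]), 'tcp_rot': array([-179.924,    0.001,  166.721]), 'wrist_force': array([-0.377,  0.495,  0.2  ]), 'torque': array([ 0.067,  0.047, -0.043]), 'opening': 0.08551034172747227}
scene next_hole 0.7 [147.2 259.4] [ 0.565 -0.276  0.108]
scene plunger_grip 0.8 [101.4 262.5] [ 0.571 -0.341  0.147]
scene green_dot 0.55 [347.5 179.7] [0.533 0.209 0.057]
scene green_dot 0.34 [181.6 324.7] [ 0.678 -0.272  0.057]
scene dial_grip 0.71 [339.1 162.4] [0.497 0.21  0.085]
scene console 0.59 [336.9 188.5] [0.492 0.219 0.   ]
scene station 0.56 [175.8 283.9] [ 0.55  -0.238  0.   ]
scene cup1 0.95 [219.2 300.9] [ 0.631 -0.187  0.   ]
scene cup1 0.9 [251.3 282.8] [ 0.628 -0.116  0.   ]
top next_hole 0.89 [392.  211.7] [ 0.563 -0.271  0.108]
top plunger_grip 0.67 [424.1 204.4] [ 0.576 -0.338  0.147]
top green_dot 0.87 [197.4 225.4] [0.541 0.213 0.057]
top green_dot 0.55 [197.5 240.3] [0.503 0.212 0.057]
top dial_grip 0.71 [196.4 239.7] [0.504 0.21  0.085]
top console 0.74 [202.4 244. ] [0.494 0.21  0.   ]
top station 0.81 [369.2 215.5] [ 0.561 -0.235  0.   ]
top cup1 0.87 [379.6 182.1] [ 0.651 -0.266  0.   ]
top cup1 0.63 [328.8 190.2] [ 0.631 -0.129  0.   ]
```

View pics/top0.png

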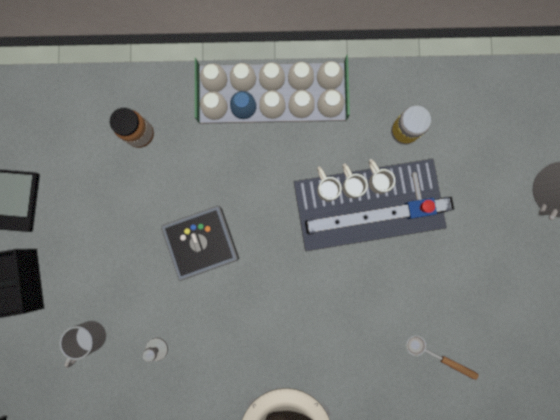

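View pics/scene0.png

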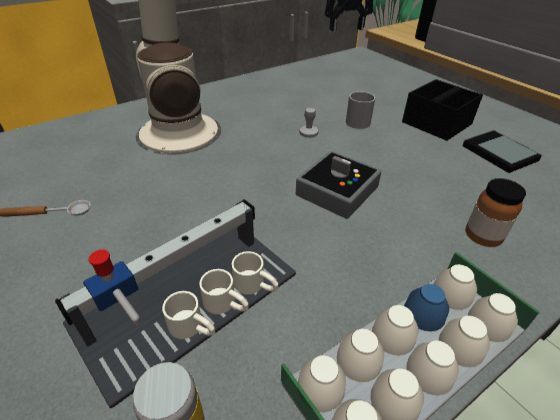

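The top view shows the console at about (200,243), its dots at rows 227-238, and the selector bar near (197,240). The rail runs from (310,226) to (450,204), with holes at (337,221), (366,217) and (392,212). The red knob is at (429,206) and the cups are at (330,188), (355,185) and (382,180). The scene view agrees. Next I'll zoom in on the selector and measure both yaws.

```bash
python3 - <<'E'
from h import *
np.set_printoptions(precision=4,suppress=True)
b=cv2.imread("pics/top0.png");a=cv2.imread("pics/scene0.png")
c1=cv2.resize(b[195:290,150:250],None,fx=4,fy=4,interpolation=cv2.INTER_CUBIC)
c2=cv2.resize(a[145:220,290:390],None,fx=4,fy=4,interpolation=cv2.INTER_CUBIC)
h=max(c1.shape[0],c2.shape[0]);o=np.zeros((h,800,3),np.uint8);o[:c1.shape[0],:400]=c1;o[:c2.shape[0],400:]=c2
cv2.imwrite("pics/crop1.png",o)
hsv=cv2.cvtColor(b,cv2.COLOR_BGR2HSV)
def cen(m,x0,y0,x1,y1):
    n,l,st,ce=cv2.connectedComponentsWithStats(m.astype(np.uint8))
    return [(st[i,4],ce[i]) for i in range(1,n) if st[i,4]>4 and x0<ce[i][0]<x1 and y0<ce[i][1]<y1]
print("dots")
P=[]
for A,c in cen((hsv[...,1]>110)&(hsv[...,2]>70),170,215,225,250):
    p=at_z("top",c,.057);P.append(p);print(A,c,p,hsv[int(c[1]+.5),int(c[0]+.5)])
print("holes")
g=b.max(2)
for A,c in cen(g<70,325,205,400,228):print(A,c,at_z("top",c,.108))
m=bot.masks_of("top","console")[0]["pixels"]
print("console rect",cv2.minAreaRect(np.argwhere(m)[:,::-1].astype(np.float32)))
print("knob red",[(A,c,at_z("top",c,.165)) for A,c in cen(((hsv[...,0]<8)|(hsv[...,0]>172))&(hsv[...,1]>150),400,190,450,225)])
print(bot.get_calibration("top")["pose"], bot.get_calibration("scene")["pose"][:3,3])
E
```

```text
dots
22 [192.9091 226.9091] [0.5375 0.224  0.057 ] [108 150 178]
31 [207.2258 228.5161] [0.5327 0.1876 0.057 ] [ 14 152 203]
28 [186.5    230.7857] [0.528  0.2403 0.057 ] [ 28 121 204]
holes
console rect ((200.00001525878906, 242.00001525878906), (60.08326721191406, 65.77537536621094), 71.56505584716797)
knob red [(np.int32(121), array([427.3719, 206.1736]), array([ 0.5701, -0.3398,  0.165 ]))]
[[-0.0192 -0.9964  0.0823  0.4847]
 [-0.9998  0.0195  0.0036 -0.0084]
 [-0.0052 -0.0822 -0.9966  1.2326]
 [ 0.      0.      0.      1.    ]] [ 1.0418 -0.3414  0.5908]
```

View pics/crop1.png

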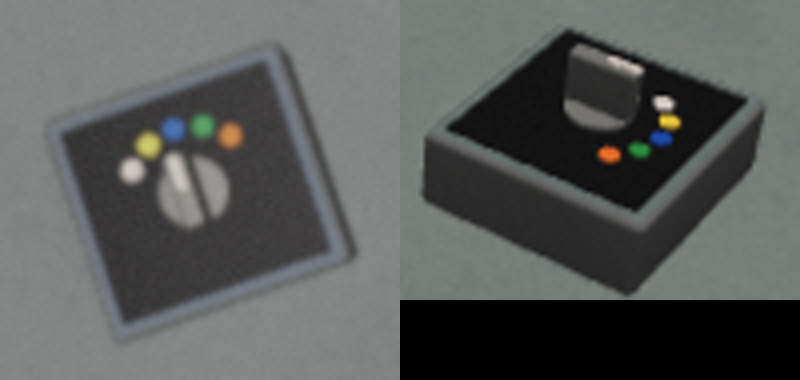

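The crop shows white at (132,171), yellow (148,146), blue (173,128), green (203,126) and orange (230,136), in crop pixels at 4x. The white line runs from about (172,157) to (187,190), pointing close to blue. I'll fit the geometry from these.

```bash
python3 - <<'E'
from h import *
from scipy.optimize import least_squares
np.set_printoptions(precision=4,suppress=True)
b=cv2.imread("pics/top0.png")
px=np.array([[183.,237.5],[186.7,231.],[192.9,226.9],[200.5,226.4],[207.3,228.7]])
P=np.array([at_z("top",p,.057)[:2] for p in px]);A=np.array([.9,.45,0,-.45,-.9])
f=lambda v:(np.c_[v[0]+.042*np.cos(A+v[2]),v[1]+.042*np.sin(A+v[2])]-P).ravel()
r=least_squares(f,[.5,.21,.35]);print("console",r.x,np.degrees(r.x[2]),"res",r.fun.reshape(-1,2)*1000)
x,y,yaw=r.x
# white line
g=b.min(2);sub=np.zeros_like(g);sub[232:246,188:202]=g[232:246,188:202]
w=np.argwhere(sub>165)[:,::-1].astype(float);print("white",len(w))
Q=np.array([at_z("top",p,.095)[:2] for p in w]);c=Q.mean(0);u,s,vt=np.linalg.svd(Q-c)
d=vt[0]*np.sign(vt[0][0]);ang=np.degrees(np.arctan2(d[1],d[0]));print("line c",c,"dir",ang,s,"dir from axis",np.degrees(np.arctan2(c[1]-y,c[0]-x)),"dial~",.9-(np.radians(ang)-yaw))
# station
H=np.array([at_z("top",p,.108)[:2] for p in [[337,221.5],[366,217],[392,212]]]);
bl=b[195:235,320:405].max(2);print("dark holes",[at_z("top",(320+j,195+i),.108)[:2] for i,j in np.argwhere(bl<60)][:0])
for q in [(337,221.5),(366,217),(392,212)]:
    x0,y0=int(q[0])-4,int(q[1])-4;p=255.-b[y0:y0+9,x0:x0+9].max(2);p=np.clip(p-np.median(p)-15,0,None)
    yy,xx=np.mgrid[y0:y0+9,x0:x0+9];cc=((xx*p).sum()/p.sum(),(yy*p).sum()/p.sum());print(cc,at_z("top",cc,.108))
E
```

```text
console [0.4971 0.2102 0.3245] 18.59031744802093 res [[ 0.2918  0.4604]
 [-0.2477 -0.2399]
 [-0.5727 -0.4234]
 [ 0.3918  0.2697]
 [ 0.1369 -0.0668]]
white 22
line c [0.5087 0.2141] dir 18.617541424276375 [0.0274 0.0086] dir from axis 18.638588274900563 dial~ 0.8995248519788577
dark holes []
(np.float64(336.81893004115227), np.float64(221.54320987654322)) [ 0.5415 -0.1362  0.108 ]
(np.float64(365.11650485436894), np.float64(216.88834951456312)) [ 0.5515 -0.2052  0.108 ]
(np.float64(393.5501519756839), np.float64(212.21884498480244)) [ 0.5615 -0.2747  0.108 ]
```

```bash
python3 -m pendant '[[[0,0,0,0,0,0.12,100],[0,0,0,0,0,0.12,100],[0,0,-1,0,0,0.12,100]]]'; python3 -c "
from h import *
s=bot.get_obs();print(s['q'],s['tcp_rot'])"
```

```text
time: 1.1
ee_pos: [0.1262, 0.5348, 0.2397]
tcp_rot: [-179.9, 0.1, 145.6]
wrist_force: [0.4, -0.5, -1.0]
opening: 0.0855
[ 7.67214549e+01  5.25959228e+00  1.13224463e+01  9.62100679e+01
 -4.42190506e-04  1.11130808e+02] [-1.79862844e+02  5.34827636e-02  1.45590712e+02]
```

```bash
cat >> h.py <<'E'
def plan(target,yaw,n,skip=0):
    """print n tool-frame rows from the measured pose to target (m), yaw (deg)"""
    s=bot.get_obs();p=np.array(s["ee_pos"]);y0=s["tcp_rot"][2];dy=(yaw-y0+180)%360-180
    d=(np.array(target)-p)/n
    for i in range(n):
        y=y0+dy*i/n;v=R.from_euler('xyz',[180,0,y],degrees=True).inv().apply(d)*100
        print([round(float(t),1) for t in v],round(float(-np.radians(dy)/n),3))
E
python3 -c "
from h import *
plan([.497,.2102,.20],198.6,14)"
```

```text
[-3.5, -0.4, 0.3] -0.066
[-3.5, -0.6, 0.3] -0.066
[-3.4, -0.9, 0.3] -0.066
[-3.3, -1.1, 0.3] -0.066
[-3.3, -1.3, 0.3] -0.066
[-3.2, -1.5, 0.3] -0.066
[-3.1, -1.7, 0.3] -0.066
[-2.9, -1.9, 0.3] -0.066
[-2.8, -2.1, 0.3] -0.066
[-2.7, -2.3, 0.3] -0.066
[-2.5, -2.5, 0.3] -0.066
[-2.3, -2.6, 0.3] -0.066
[-2.2, -2.8, 0.3] -0.066
[-2.0, -2.9, 0.3] -0.066
```

```bash
python3 -m pendant '[[[-3.5,-0.4,0.3,0,0,-0.066,100],[-3.5,-0.6,0.3,0,0,-0.066,100],[-3.4,-0.9,0.3,0,0,-0.066,100],[-3.3,-1.1,0.3,0,0,-0.066,100],[-3.3,-1.3,0.3,0,0,-0.066,100]]]'
python3 -m pendant '[[[-3.2,-1.5,0.3,0,0,-0.066,100],[-3.1,-1.7,0.3,0,0,-0.066,100],[-2.9,-1.9,0.3,0,0,-0.066,100],[-2.8,-2.1,0.3,0,0,-0.066,100],[-2.7,-2.3,0.3,0,0,-0.066,100]]]'
python3 -c "
from h import *
plan([.497,.2102,.19],198.6,5)"
```

```text
time: 1.52
ee_pos: [0.2573, 0.4176, 0.2252]
tcp_rot: [180.0, -0.1, 164.3]
wrist_force: [0.5, 0.3, 0.2]
opening: 0.0858
time: 1.93
ee_pos: [0.3959, 0.2964, 0.2103]
tcp_rot: [179.8, 0.1, -175.7]
wrist_force: [-0.2, 0.6, 0.2]
opening: 0.0852
[-1.9, -1.9, 0.4] -0.05
[-1.8, -2.0, 0.4] -0.05
[-1.7, -2.0, 0.4] -0.05
[-1.6, -2.1, 0.4] -0.05
[-1.5, -2.2, 0.4] -0.05
```

```bash
python3 -m pendant '[[[-1.9,-1.9,0.4,0,0,-0.05,100],[-1.8,-2.0,0.4,0,0,-0.05,100],[-1.7,-2.0,0.4,0,0,-0.05,100],[-1.6,-2.1,0.4,0,0,-0.05,100],[-1.5,-2.2,0.4,0,0,-0.05,60]]]'
python3 -c "
from h import *
s=bot.get_obs();print(s['q'])
plan([.497,.2102,.070],198.6,5)
im=save('scene','scene1');cv2.imwrite('pics/crop2.png',cv2.resize(im[40:240,230:450,::-1],None,fx=3,fy=3)) "
```

```text
time: 2.35
ee_pos: [0.5039, 0.2038, 0.1903]
tcp_rot: [179.9, 0.3, -160.8]
wrist_force: [-1.0, 1.2, 0.3]
opening: 0.0755
[21.95471586  3.1380153   3.58491998 90.16715463  0.12542633  2.70567428]
[0.1, 0.2, 2.4] 0.002
[0.1, 0.2, 2.4] 0.002
[0.1, 0.2, 2.4] 0.002
[0.1, 0.2, 2.4] 0.002
[0.1, 0.2, 2.4] 0.002
```

View pics/crop2.png

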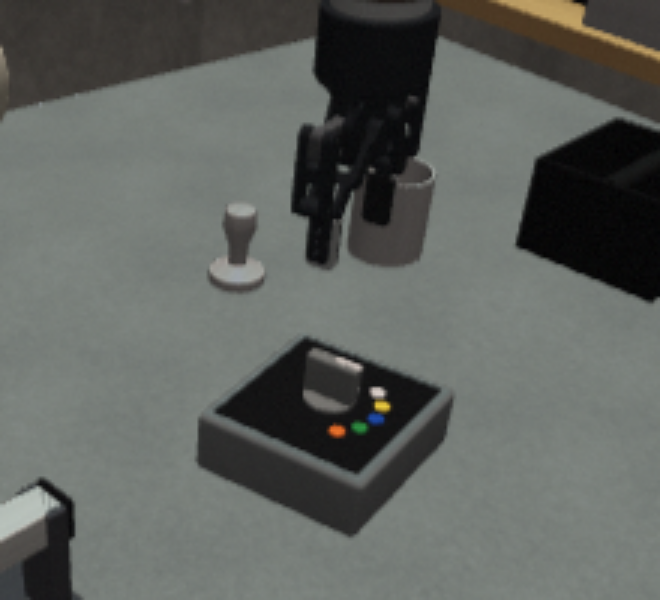

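The gripper is above the selector at crop (350,150), with the bar below it at (333,375) unmoved. Its jaws open across the bar, so I'll descend and grip.

```bash
python3 -m pendant '[[[0.1,0.2,2.4,0,0,0,60],[0.1,0.2,2.4,0,0,0,60],[0.1,0.2,2.4,0,0,0,60],[0.1,0.2,2.4,0,0,0,60],[0.1,0.2,1.5,0,0,0,60]]]'
python3 -c "
from h import *
plan([.497,.2102,.070],198.6,2)"
```

```text
time: 2.82
ee_pos: [0.5037, 0.2069, 0.0769]
tcp_rot: [180.0, 0.7, -161.0]
wrist_force: [0.6, 0.3, 0.3]
opening: 0.0516
[0.3, 0.3, 0.3] 0.004
[0.3, 0.3, 0.3] 0.004
```

```bash
python3 -m pendant '[[[0.4,0.4,0.4,0,0,0,60],[0.4,0.3,0.3,0,0,0,60],[0.1,0.1,0,0,0,0,60]]]'
python3 -m pendant '[[[0,0,0,0,0,0,0],[0,0,0,0,0,0,0],[0,0,0,0,0,0,0],[0,0,0,0,0,0,0],[0,0,0,0,0,0,0]]]' 40
python3 -m pendant '[[[0,0,0,0,0,0,0],[0,0,0,0,0,0,0]]]' 40
```

```text
time: 3.07
ee_pos: [0.4898, 0.2111, 0.0661]
tcp_rot: [180.0, 0.3, -161.0]
wrist_force: [-0.1, 0.6, 1.0]
opening: 0.0513
time: 3.48
ee_pos: [0.491, 0.2099, 0.0695]
tcp_rot: [-179.8, 0.5, -161.1]
wrist_force: [-0.0, 5.1, -8.4]
opening: 0.0133
time: 3.65
ee_pos: [0.491, 0.21, 0.0694]
tcp_rot: [-179.8, 0.5, -161.1]
wrist_force: [0.2, 0.4, -4.0]
opening: 0.0133
```

```bash
python3 -m pendant '[[[0,0.07,0,0,0,0.12,0],[0,0.07,0,0,0,0.12,0],[0,0.07,0,0,0,0.12,0],[0,0.06,0,0,0,0.1,0]]]' 50; python3 -c "
from h import *
s=bot.get_obs();print(s['torque'])"
```

```text
time: 3.98
ee_pos: [0.4908, 0.2132, 0.0695]
tcp_rot: [179.9, 0.5, 171.7]
wrist_force: [0.6, -1.4, -5.3]
opening: 0.013
[-0.19718784 -0.25531003  0.20253903]
```

```bash
python3 -m pendant '[[[0,0,0,0,0,0,0],[0,0,0,0,0,0,0]]]' 50; python3 -m pendant '[[[0,0,0,0,0,0,50],[0,0,0,0,0,0,50],[0,0,0,0,0,0,50],[0,0,0,0,0,0,50]]]' ; python3 -m pendant '[[[0,0,-3,0,0,0,60],[0,0,-4,0,0,0,70],[0,0,-4,0,0,0,80],[0,0,-2,0,0,0,80]]]'
python3 -c "
from h import *
plan([.5712,-.342,.24],180,15)"
```

```text
time: 4.15
ee_pos: [0.4908, 0.2132, 0.0695]
tcp_rot: [179.9, 0.5, 171.7]
wrist_force: [-0.8, 0.1, -4.5]
opening: 0.0132
time: 4.48
ee_pos: [0.492, 0.2137, 0.0717]
tcp_rot: [179.8, 0.7, 172.2]
wrist_force: [0.2, 0.3, 0.5]
opening: 0.0424
time: 4.82
ee_pos: [0.4877, 0.2123, 0.2013]
tcp_rot: [-179.9, 0.3, 172.4]
wrist_force: [0.7, 0.9, 0.3]
opening: 0.068
[-1.0, -3.6, -0.3] -0.009
[-1.0, -3.6, -0.3] -0.009
[-1.0, -3.6, -0.3] -0.009
[-0.9, -3.6, -0.3] -0.009
[-0.9, -3.6, -0.3] -0.009
[-0.9, -3.6, -0.3] -0.009
[-0.8, -3.6, -0.3] -0.009
[-0.8, -3.6, -0.3] -0.009
[-0.8, -3.7, -0.3] -0.009
[-0.8, -3.7, -0.3] -0.009
[-0.7, -3.7, -0.3] -0.009
[-0.7, -3.7, -0.3] -0.009
[-0.7, -3.7, -0.3] -0.009
[-0.6, -3.7, -0.3] -0.009
[-0.6, -3.7, -0.3] -0.009
```

```bash
python3 -m pendant '[[[-1,-3.6,-0.5,0,0,-0.02,80],[-1,-3.6,-0.5,0,0,-0.02,80],[-1,-3.6,-0.5,0,0,-0.02,80],[-1,-3.6,-0.3,0,0,-0.02,80],[-1,-3.6,-0.3,0,0,-0.02,80]]]' 
python3 - <<'E'
from h import *
im=save('top','top1');im2=save('scene','scene2')
o=np.hstack([cv2.resize(im[195:285,150:250],None,fx=4,fy=4,interpolation=2),cv2.resize(im2[140:230,290:390],None,fx=4,fy=4,interpolation=2)])
save('','crop3',o)
g=im.min(2);sub=np.zeros_like(g);sub[228:248,186:208]=g[228:248,186:208]
w=np.argwhere(sub>165)[:,::-1].astype(float)
Q=np.array([at_z("top",p,.095)[:2] for p in w]);c=Q.mean(0);d=np.linalg.svd(Q-c)[2][0];d*=np.sign(d[0])
for a in (np.arctan2(d[1],d[0]),np.arctan2(c[1]-.2102,c[0]-.4971)):print(len(w),"dial",.9-a+.3245)
plan([.5712,-.342,.24],188.2,12)
E
```

```text
time: 5.23
ee_pos: [0.5241, 0.0297, 0.2328]
tcp_rot: [179.8, 1.1, 179.3]
wrist_force: [0.7, 0.9, -0.3]
opening: 0.0684
17 dial 1.3787742233866123
17 dial 1.288150518701555
[-0.4, -3.1, -0.1] -0.013
[-0.4, -3.1, -0.1] -0.013
[-0.4, -3.1, -0.1] -0.013
[-0.3, -3.1, -0.1] -0.013
[-0.3, -3.1, -0.1] -0.013
[-0.2, -3.1, -0.1] -0.013
[-0.2, -3.1, -0.1] -0.013
[-0.2, -3.1, -0.1] -0.013
[-0.1, -3.1, -0.1] -0.013
[-0.1, -3.1, -0.1] -0.013
[-0.0, -3.1, -0.1] -0.013
[0.0, -3.1, -0.1] -0.013
```

View pics/crop3.png

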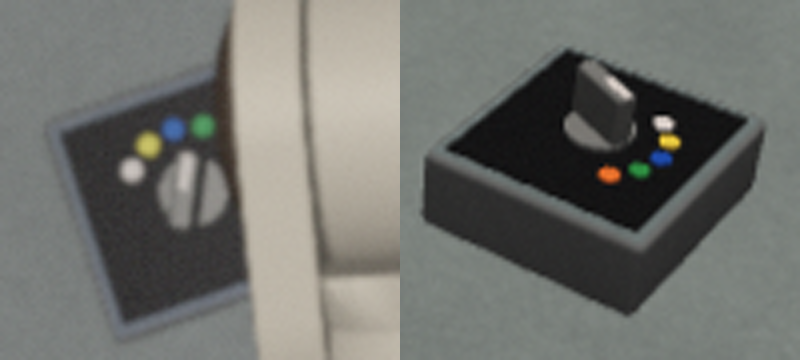

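The line now points at green (203,126). The two angle estimates are 1.38 and 1.29 against a click at 1.35, and the hand is clear of it. On to the plunger.

```bash
python3 -m pendant '[[[-0.4,-3.1,-0.1,0,0,-0.013,80],[-0.4,-3.1,-0.1,0,0,-0.013,80],[-0.4,-3.1,-0.1,0,0,-0.013,80],[-0.3,-3.1,-0.1,0,0,-0.013,80],[-0.3,-3.1,-0.1,0,0,-0.013,80]]]' 
python3 -m pendant '[[[-0.2,-3.1,-0.1,0,0,-0.013,80],[-0.2,-3.1,-0.1,0,0,-0.013,80],[-0.2,-3.1,-0.1,0,0,-0.013,80],[-0.1,-2.8,-0.1,0,0,-0.013,80],[-0.1,-2,-0.1,0,0,-0.013,70]]]' 
python3 -c "
from h import *
plan([.5712,-.342,.24],188.2,2)"
```

```text
time: 5.75
ee_pos: [0.5451, -0.1292, 0.2398]
tcp_rot: [179.8, 1.3, -176.7]
wrist_force: [0.7, 0.1, -0.1]
opening: 0.0681
time: 6.17
ee_pos: [0.5657, -0.2754, 0.2462]
tcp_rot: [180.0, 1.5, -172.6]
wrist_force: [0.1, 0.4, -0.4]
opening: 0.0602
[0.2, -3.3, 0.3] -0.007
[0.2, -3.3, 0.3] -0.007
```

```bash
python3 -m pendant '[[[0.2,-3,0.3,0,0.01,0,70],[0.2,-2.6,0.3,0,0.01,0,70],[0,-0.8,0,0,0.006,0,70],[0,0,0,0,0,0,70]]]' 
python3 - <<'E'
from h import *
np.set_printoptions(precision=4,suppress=True)
im=save('scene','scene3');save('top','top2')
hs=cv2.cvtColor(im,cv2.COLOR_RGB2HSV)
r=((hs[...,0]<8)|(hs[...,0]>172))&(hs[...,1]>150);r[:,200:]=0;r[:200]=0
yx=np.argwhere(r);print("red bbox",yx.min(0),yx.max(0),"cen",yx.mean(0)[::-1],at_z('scene',yx.mean(0)[::-1],.149))
for m in bot.mark_of('scene','plunger_grip')[:2]:print(m['confidence'],m['uv'],at_z('scene',m['uv'],.147))
cv2.imwrite('pics/crop4.png',cv2.resize(im[150:350,20:240,::-1],None,fx=3,fy=3))
plan([.5712,-.342,.2],188.2,2)
E
```

```text
time: 6.5
ee_pos: [0.5712, -0.3448, 0.2396]
tcp_rot: [-180.0, 0.0, -172.6]
wrist_force: [-0.2, 1.0, 0.7]
opening: 0.0601
red bbox [250  89] [275 112] cen [101.1302 262.2039] [ 0.5726 -0.3416  0.149 ]
0.89 [103.2, 263.5] [ 0.5749 -0.3397  0.147 ]
0.21 [334.5, 188.3] [0.626  0.0764 0.147 ]
[-0.0, 0.0, 2.0] -0.006
[-0.0, 0.0, 2.0] -0.006
```

View pics/crop4.png

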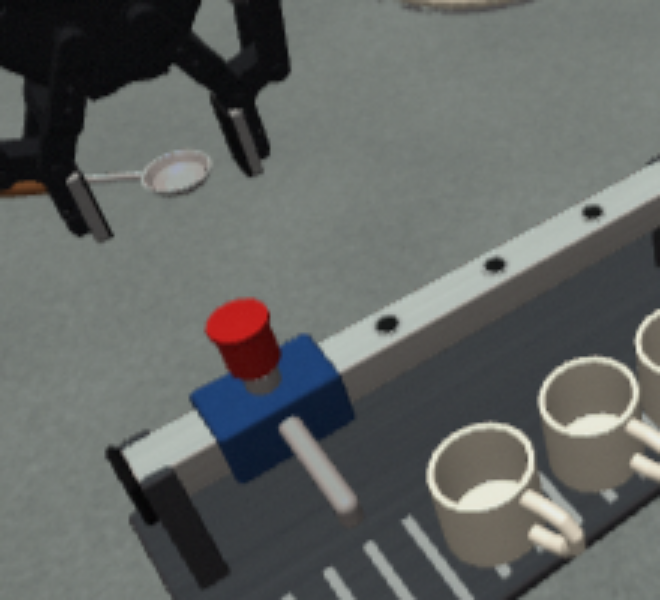

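The gripper hangs above the red knob (crop (243,335)), with its jaws along the rail. The next hole is at crop (387,324), and the section and cups haven't moved. I'll descend onto the knob.

```bash
python3 -m pendant '[[[0,0.1,2.5,0,0,0,70],[0,0.1,2.5,0,0,0,70],[0,0,2.5,0,0,0,70],[0,0,2,0,0,0,70],[0,0,0.5,0,0,0,70]]]' 
python3 -c "
from h import *
plan([.572,-.342,.13],188.2,1)"
```

```text
time: 7.07
ee_pos: [0.5735, -0.3345, 0.1431]
tcp_rot: [-179.7, 0.6, -172.1]
wrist_force: [-0.9, -0.1, -1.0]
opening: 0.0602
[0.3, -0.7, 1.3] -0.005
```

```bash
python3 -m pendant '[[[0.1,-0.5,0.8,0,0,0,70],[0.1,-0.4,0.4,0,0,0,70],[0,-0.1,0.1,0,0,0,70],[0,0,0,0,0,0,70]]]' 
python3 -c "
from h import *
plan([.572,-.342,.13],188.2,1)"
```

```text
time: 7.4
ee_pos: [0.5737, -0.3429, 0.1319]
tcp_rot: [-179.6, 0.7, -171.9]
wrist_force: [-0.7, 0.3, 0.3]
opening: 0.0599
[0.2, 0.1, 0.2] -0.001
```

```bash
python3 -m pendant '[[[0.2,0,0.1,0,0,0,0],[0,0,0,0,0,0,0],[0,0,0,0,0,0,0],[0,0,0,0,0,0,0],[0,0,0,0,0,0,0]]]' 40
python3 -m pendant '[[[0,0,0,0,0,0,0],[0,0,0,0,0,0,0]]]' 50
```

```text
time: 7.82
ee_pos: [0.5723, -0.343, 0.1336]
tcp_rot: [-179.6, 0.9, -171.9]
wrist_force: [1.3, -0.3, -3.7]
opening: 0.0276
time: 7.98
ee_pos: [0.5723, -0.343, 0.1336]
tcp_rot: [-179.6, 0.9, -171.9]
wrist_force: [0.0, 0.7, -1.1]
opening: 0.0275
```

```bash
python3 -m pendant '[[[0,0,-0.7,0,0,0,0],[0,0,-0.7,0,0,0,0],[0,0,0,0,0,0,0]]]' 70;python3 -c "
from h import *
s=bot.get_obs();print(s['torque'])"
```

```text
time: 8.23
ee_pos: [0.5722, -0.343, 0.1472]
tcp_rot: [-179.7, 0.8, -171.9]
wrist_force: [0.2, 1.3, -8.3]
opening: 0.027
[-0.02802409 -0.15483477  0.00145446]
```

```bash
python3 -m pendant '[[[0,1,0,0,0,0,0],[0,1.2,0,0,0,0,0],[0,0,0,0,0,0,0]]]' 70;python3 -c "
from h import *
s=bot.get_obs();print(s['torque']);t=np.radians(8.2);u=np.array([-np.sin(t),np.cos(t)]);print((np.array(s['ee_pos'][:2])-[.5723,-.343])@u, (np.array(s['ee_pos'][:2])-[.5723,-.343])@[u[1],-u[0]])"
```

```text
time: 8.48
ee_pos: [0.569, -0.3211, 0.1462]
tcp_rot: [-179.6, 0.8, -171.9]
wrist_force: [1.8, 3.3, -8.2]
opening: 0.0267
[ 4.74384990e-01 -2.88162654e-01 -3.35556831e-04]
0.02215589145893302 -0.00017204065090573183
```

```bash
cat > st.py <<'E'
from h import *
s=bot.get_obs();t=np.radians(8.2);u=np.array([-np.sin(t),np.cos(t)]);d=np.array(s['ee_pos'][:2])-[.5723,-.343]
print("slide mm",d@u*1e3,"lat",d@[u[1],-u[0]]*1e3,"lift",(s['ee_pos'][2]-.1336)*1e3)
E
python3 -m pendant '[[[0,1.2,-0.1,0,0,0,0],[0,1.2,-0.05,0,0,0,0],[0,0.8,0,0,0,0,0],[0,0,0,0,0,0,0]]]' 70;python3 st.py
```

```text
time: 8.82
ee_pos: [0.5641, -0.2874, 0.1466]
tcp_rot: [-179.6, 0.7, -171.9]
wrist_force: [2.3, 1.2, -7.5]
opening: 0.0267
slide mm 56.23173520310662 lat -0.2193372748667626 lift 13.042992063837078
```

```bash
python3 -m pendant '[[[0,0.7,0,0,0,0,0],[0,0.4,0,0,0,0,0],[0,0,0,0,0,0,0],[0,0,0,0,0,0,0]]]' 70;python3 st.py
```

```text
time: 9.15
ee_pos: [0.5624, -0.2758, 0.1466]
tcp_rot: [-179.5, 0.7, -171.9]
wrist_force: [3.0, -2.4, -8.6]
opening: 0.0268
slide mm 67.94630675986768 lat -0.23401870582317771 lift 12.980557874982617
```

```bash
python3 -m pendant '[[[0,0.2,0,0,0,0,0],[0,0,0,0,0,0,0],[0,0,0,0,0,0,0]]]' 70;python3 st.py
python3 -m pendant '[[[0,0,0.25,0,0,0,0],[0,0,0.25,0,0,0,0],[0,0,0,0,0,0,0]]]';python3 st.py
```

```text
time: 9.4
ee_pos: [0.5621, -0.274, 0.1464]
tcp_rot: [-179.6, 0.7, -171.9]
wrist_force: [3.5, -0.1, -8.5]
opening: 0.0266
slide mm 69.74677563347544 lat -0.25045146170211785 lift 12.822992618640727
time: 9.65
ee_pos: [0.5621, -0.274, 0.1411]
tcp_rot: [-179.6, 0.7, -171.9]
wrist_force: [1.5, 0.2, -6.3]
opening: 0.0269
slide mm 69.73142735080408 lat -0.2527728470087237 lift 7.45615389126153
```

The lift is 7.5 mm, below the 10 mm at which the pin rides on the tube, and the force matches the spring. So the pin is entering the hole.

```bash
python3 -m pendant '[[[0,0,0.3,0,0,0,0],[0,0,0.3,0,0,0,0],[0,0,0,0,0,0,0]]]';python3 st.py
python3 -m pendant '[[[0,0,0.12,0,0,0,0],[0,0,0.0,0,0,0,0]]]';python3 st.py
```

```text
time: 9.9
ee_pos: [0.5621, -0.274, 0.1349]
tcp_rot: [-179.6, 0.8, -171.9]
wrist_force: [1.8, 1.2, -5.6]
opening: 0.0269
slide mm 69.74202040214757 lat -0.24596696839682888 lift 1.2693660493045544
time: 10.07
ee_pos: [0.5622, -0.274, 0.1339]
tcp_rot: [-179.6, 0.8, -171.9]
wrist_force: [1.0, -0.1, -5.1]
opening: 0.0269
slide mm 69.72251315381997 lat -0.181972020235126 lift 0.3211285465072322
```

```bash
python3 -m pendant '[[[0,0,0.1,0,0,0,0],[0,0,0,0,0,0,0]]]';python3 st.py
python3 -m pendant '[[[0,0,0.1,0,0,0,0],[0,0,0,0,0,0,0]]]';python3 st.py
```

```text
time: 10.23
ee_pos: [0.5622, -0.274, 0.1339]
tcp_rot: [-179.6, 0.8, -171.9]
wrist_force: [0.2, 0.6, -4.5]
opening: 0.0266
slide mm 69.69128763483398 lat -0.11148070571351683 lift 0.3116974186961885
time: 10.4
ee_pos: [0.5623, -0.2741, 0.1337]
tcp_rot: [-179.5, 0.9, -171.9]
wrist_force: [0.8, 1.3, -4.6]
opening: 0.0266
slide mm 69.66770979909334 lat -0.09907592681227617 lift 0.14203249225422376
```

```bash
python3 -m pendant '[[[0,0,0.2,0,0,0,0],[0,0,0.2,0,0,0,0]]]';python3 st.py
python3 -m pendant '[[[0,0,0.2,0,0,0,0],[0,0,0.2,0,0,0,0]]]';python3 st.py
```

```text
time: 10.57
ee_pos: [0.5627, -0.2747, 0.1334]
tcp_rot: [-179.4, 1.0, -171.9]
wrist_force: [-6.3, 1.5, 12.8]
opening: 0.0269
slide mm 68.95318566653188 lat 0.2420361097232366 lift -0.1965440569600685
time: 10.73
ee_pos: [0.5628, -0.2755, 0.1335]
tcp_rot: [-179.2, 1.2, -171.9]
wrist_force: [-5.4, 2.0, 9.6]
opening: 0.0265
slide mm 68.18131368205067 lat 0.23980390665699228 lift -0.12416904619033664
```

```bash
python3 -m pendant '[[[0,0.15,0.05,0,0,0,0],[0,0.05,0.05,0,0,0,0],[0,0,0.05,0,0,0,0]]]';python3 st.py
python3 - <<'E'
from h import *
im=save('scene','scene4');im2=save('top','top3')
o=np.hstack([cv2.resize(im[150:350,20:240],(440,400)),cv2.resize(im2[150:260,290:390],(360,400))]);save('','crop5',o)
E
```

```text
time: 10.98
ee_pos: [0.5627, -0.2747, 0.1336]
tcp_rot: [-179.0, 1.3, -172.0]
wrist_force: [-2.2, 1.3, 5.1]
opening: 0.0268
slide mm 69.01177005512174 lat 0.20647142425566628 lift -0.0024357335310920547
```

View pics/crop5.png

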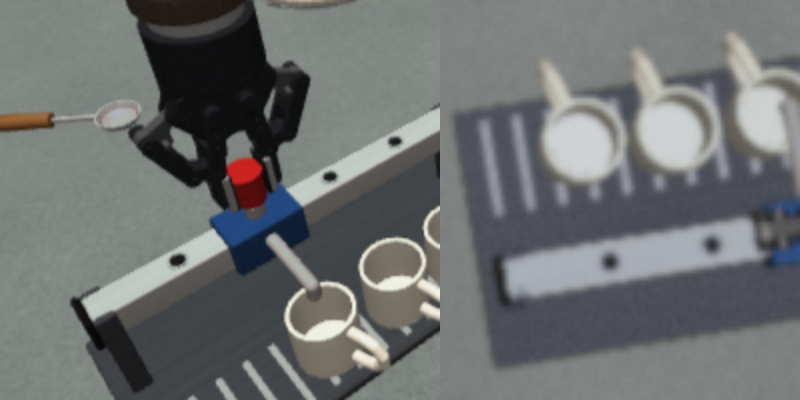

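```bash
python3 -c "
from h import *
print(bot.get_obs()['wrist_force'],bot.get_obs()['opening']);bot.job_done()"; python3 st.py
```

```text
[-2.24681775  0.93751632  4.24312568] 0.026752954926155294
the job is handed in; nothing more can be done
the job is handed in; nothing more can be done
```

The brewer is set for its first cup, and I handed the job in at about 11 s of the 48 s allowed. The arm is still holding the red knob.

**What I did:** I turned the selector from blue to green, let go and moved clear. Then I gripped the red plunger, lifted it about 13 mm, slid the section to the second hole and lowered the pin.

**Selector:** After release, the picture shows the white line pointing at the green dot. My two angle readings were 1.38 and 1.29 rad, either side of the 1.35 click. They differ by 0.09 rad, but green is the nearest click for both. I did not check the selector again after that.

**Section:** Its travel measured 69.0 mm of the nominal 70, inside the pin's ±2 mm play. Pressing the pin home shifted it back to 68.2 mm, so I nudged it forward again.

**Pin:** The lift returned to 0.0 mm. While lowering, the wrist force followed the spring, then flipped to a push against a stop at zero lift, so the pin is fully home. I left about 4–5 N of downward push on it, with the fingers 26.8 mm apart on the knob.

**Cups:** The last pictures show the first hole uncovered, the spout over cup 1 and no sign of the cups having been knocked.

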